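# Press the mat onto the orange plate with its toggle clamp

### The job

Seal the orange well plate: take the red handle of the toggle clamp it lies under, swing the clamp arm over centre until its rubber foot presses on the plate, and keep it pressed for three seconds. Then swing the arm all the way back to its open stop and let go, leaving the plate lying in its nest. Leave the clamp with the white plate alone.

Things in the scene. Friction and masses are not known exactly. Their poses are not given: they have to be found in the camera images.
- orange_plate: Orange 24-well plate with orange mat, 86 (x) x 127 (y) x 20 mm, loose with 1.5 mm play between black guides on a fixed aluminium nest plate, left or right on the bench. Origin: centre of underside, 15 mm above the bench; z up. The clamp is square to it: hinge axis level, along the plate's y, 65 mm from the origin towards the plate's -x, 80 mm above the bench, between two dark posts.
- press_arm (a joint): Angle (rad) of the clamp arm at the orange plate. 0: open stop, 20 degrees back from upright, away from the plate (start). 0.35: upright; dead centre just before it, at 0.3. 1.92: level, rubber foot on the plate. Weighted: past centre it goes down by itself, damped, and presses with about 6 N; short of it, it falls back to 0. Lifting the handle takes about 3 N. Steel U-frame, sides 110 mm apart.
- press_arm_handle (a point): Middle of that arm's red handle: round bar, 14 mm thick, 102 mm free between the sides, along the plate's y, 150 mm from the hinge axis. Height over the bench: open 221 mm, upright 230, clamped 80 (then 85 mm from the plate's middle, towards its +x). The arm's cross bar with the foot is 85 mm from it. Pinched from above, the bar turns between the pads while the gripper stays pointing down.
- other_arm (a joint): Angle (rad) of the second, identical clamp, which stands with a white plate in the other of the two places; same meaning. It rests at 0 (open) and must stay there.
Things that resemble listed ones, but are neither listed nor needed, are in the scene too. Several things have the shape of the orange_plate; the one meant has the colours described above.

How it is judged:
On the way, in this order (a step that is already met when the one before it is completed fails the run):
1. the clamp arm lies over the orange plate and its foot presses on it, for 2 s (value of joint press_arm above 1.8 rad and contact force between press_arm and orange_plate above 2 N), for 2 s.
2. the clamp arm is swung back to its open stop (value of joint press_arm below 0.15 rad), for 0.2 s.
At the end, for the whole second after the job is handed in: The clamp arm at the orange plate is back within 0.15 rad of its open stop, the orange plate lies still and flat in its nest within 12 mm of where it was, and the other clamp is open (within 0.15 rad) (value of joint each of press_arm, other_arm below 0.15 rad and distance of orange_plate from where it was at the start of the episode below 0.012 m and angle between orange_plate's own z axis and vertical below 0.1 rad and linear speed of orange_plate below 0.02 m/s); the robot touches nothing.
It fails at once if the clamp at the white plate is swung (value of joint other_arm above 0.3 rad).
It also fails if it takes over 54 s, if anything falls off the work surface, if the arm or the gripper's body presses on something with over 40 N, if the wrist force passes 120 N, or if a joint passes its speed limit or range.

### The arm

A 6-joint arm with a two-finger parallel gripper is mounted at the origin on the work surface. World frame = base frame: x ahead of the robot, y to its left, z up, the work surface at z = 0. Lengths are in m, angles in rad, forces in N, time in s.
With the tool pointing down it reaches from about 0.35 to 0.85 m from the base axis. Payload 8.1 kg.
Tool frame: the origin (TCP) lies at the very end of the fingers, on their centre line; the grasp point (between the pads) lies 19 mm behind it; z points along the fingers, y is the line along which they close (so a half turn about z gives the same grasp; the last joint's range is limited). The gripper opens to 93 mm and grips with 3 to 60 N. Pads are 15 mm wide; open, the fingers measure 128 mm over their backs; the gripper's body (75 mm by 188 mm) begins 65 mm behind the grasp point.
Start: joints at [-1.317, 0.13, 1.488, -0, 1.523, -0.085], TCP at [0.199, -0.566, 0.219] pointing down, gripper open.
Joint ranges: [-2.96, 2.96], [-0.89, 2.26], [0.02, 2.5], [-1.34, 4.48], [0, 2.73], [-2.66, 2.66]. Speed limits (rad/s): [2.39, 2.39, 2.79, 3.14, 3.14, 3.14].

### API

Orientations are given as a rotation vector (axis times angle).
In Python, from plant import read_state, eyes, workorder gives the robot as it stands. The module is installed in compiled form; this text tells all that it offers.
- The arm moves only by the tool play_rows, never from a script. Its argument "targets" is one flat list of numbers, 4 for each row, row after row: the shift along the tool's x, y, z in cm, then the turn about the tool's z in degrees. In form: [dx, dy, dz, roll, dx, dy, dz, roll, ...]. A call has 1 to 8 rows; each row is the pose to reach, as a shift and turn from the pose commanded when the call began, along the tool's axes at that moment; what a row does not reach only later rows make up. A row lasts 1/12 s, in which the tool goes at most 41.7 mm and 7.16 degrees, less where a joint would pass 70% of its speed; a pose out of reach is approached as far as the arm can. A call with a gripper value outside its range is refused whole. "grip" is the finger opening in cm, from 0 to 9.3, set as the call begins (left out, the last holds). The fingers move at their own pace and stop on an object; "grip_force" is the grip in N (left out, the last holds). Time passes only in rows, so rows that repeat a pose let the fingers close. It gives the time, the measured TCP pose, the force, the opening and the grip force at its end, in the units of the state.
- read_state(): the state, without advancing time (a new reading comes with each control period).
- eyes.read_camera(name): name is "scene" or "top" or "wrist"; returns a dict with "image" (480x640x3 uint8, red, green, blue), "vfov" (degrees; the focal length in pixels is half the picture's height over the tangent of half this angle, whatever the lens; pixels are square), "cx", "cy" (the principal point, pixels), "cam_to_world" (4x4, takes a point from camera to world coordinates); the wrist camera has in their place "T_tool_cam" (4x4, takes a point from camera to tool coordinates, whose origin is the TCP and whose axes are the flange's). Camera axes: x right, y up, looking along -z (the intrinsics and any distortion apply to the point x, -y, -z); pixel columns grow to the right and rows downward; lengths in m; the calibration is good to about 2 mm. A picture is of the moment at which its call begins: read the wrist's pose just before it. There is no depth.
- workorder.close_job(): hands the job in; it is judged then, once.
The state is a dict: "t": time; "q": joint angles; "dq": joint speeds; "joint_torque": joint torques, N m; "tool_pos": TCP position; "orientation": TCP orientation; "force": force on the tool from outside, world axes, zero at the start; "wrist_torque": the same for the moment, N m; "opening": finger opening in m; "gripper_force": force on a finger pad.
Only numpy, scipy, OpenCV 4.12 (cv2) and the standard library are available. Lean on these libraries where they do the work, as an engineer would, in place of code of your own. Each camera call takes 0.05 s, during which the arm holds its last target. There are 200 camera calls.

## Working session

There is one attempt and no reset: what is moved stays moved. The work goes in short steps, Python scripts to look and compute and a tool call to move; the robot and the scene stay as the last step left them, time stands still between calls to the robot, and variables do not carry over. Pictures are saved under pics/ and viewed, at most 10 in all, crops included, and the job is handed in when it is done.

Besides the shell and the picture viewer there is one more tool, called by a JSON object that holds its "op" and its "data". play_rows: Moves the arm, as the interface text tells. Its arguments: {"type":"object","properties":{"targets":{"type":"array"},"grip":{"type":"number"},"grip_force":{"type":"number"}},"required":["targets"]}

```bash
mkdir -p pics; python3 - <<'E'
from plant import read_state, eyes
import cv2, numpy as np
s=read_state();print(s['t'],s['tool_pos'],s['orientation'])
for n in ("scene","top"):
    c=eyes.read_camera(n);cv2.imwrite(f"pics/{n}0.png",c["image"][:,:,::-1]);print(n,c['vfov'],c['cx'],c['cy'],np.round(c['cam_to_world'],3).tolist(),[k for k in c])
E
```

```text
0.0 [ 0.19926638 -0.56532865  0.21754681] [-3.09477485e+00 -5.29246519e-01  2.57362721e-04]
scene 56.86782594107493 316.97191746742664 242.5512555002765 [[0.513, -0.645, 0.567, 0.891], [0.858, 0.392, -0.331, -0.198], [-0.009, 0.656, 0.755, 0.724], [0.0, 0.0, 0.0, 1.0]] ['image', 'vfov', 'cx', 'cy', 'cam_to_world']
top 45.63082808139231 315.1087166406399 241.92813506674474 [[0.03, 0.987, -0.155, 0.289], [-1.0, 0.031, 0.005, 0.041], [0.009, 0.155, 0.988, 1.185], [0.0, 0.0, 0.0, 1.0]] ['image', 'vfov', 'cx', 'cy', 'cam_to_world']
```

View pics/scene0.png

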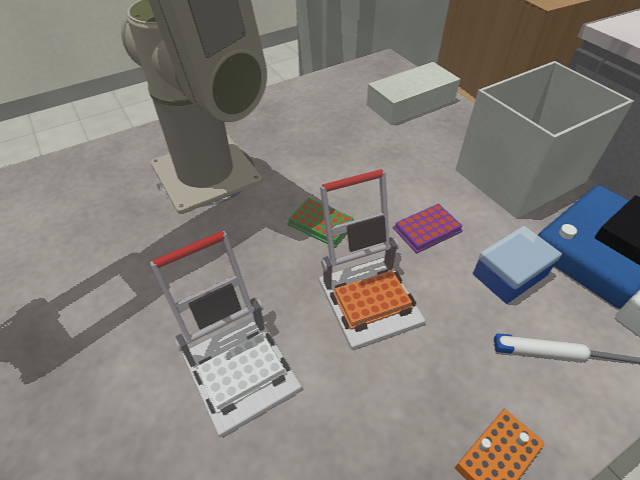

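View pics/top0.png

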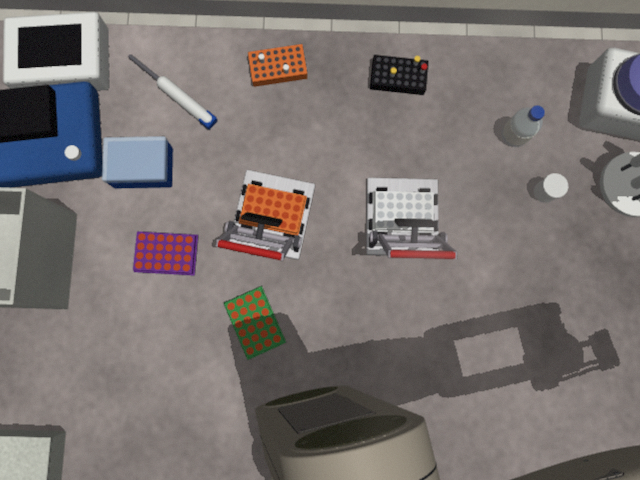

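Image contents: the robot is at the top of the scene view, and both clamps are open.

Things that could be taken for the plate (top view pixels):
- orange plate in the nest under the left clamp (273,208)
- orange tube rack (277,64)
- purple plate with orange wells (165,253)
- green plate with orange wells (255,322)
- white plate under the other clamp (403,207)

I choose (273,208), with its red handle at (250,249). The other handle, at (422,254), must stay untouched.

```bash
cat > h.py <<'E'
import cv2, numpy as np
from plant import read_state, eyes
from scipy.spatial.transform import Rotation as R
def ray(c,uv,T=None,z=0.0):
    T=c['cam_to_world'] if T is None else T
    T=np.array(T); f=240/np.tan(np.radians(c['vfov'])/2)
    d=T[:3,:3]@np.array([(uv[0]-c['cx'])/f,-(uv[1]-c['cy'])/f,-1]); o=T[:3,3]
    return o+d*(z-o[2])/d[2]
def mask(img,kind):
    h=cv2.cvtColor(img,cv2.COLOR_RGB2HSV)
    if kind=='red': return cv2.inRange(h,(0,150,60),(4,255,255))|cv2.inRange(h,(174,150,60),(180,255,255))
    return cv2.inRange(h,(6,150,100),(18,255,255))
def blobs(m,amin=150):
    m=cv2.morphologyEx(m,cv2.MORPH_CLOSE,np.ones((5,5)))
    cs,_=cv2.findContours(m,cv2.RETR_EXTERNAL,cv2.CHAIN_APPROX_NONE)
    return [c for c in cs if cv2.contourArea(c)>amin]
def ends(c):
    (cx,cy),(w,h),a=cv2.minAreaRect(c)
    b=cv2.boxPoints(((cx,cy),(w,h),a)); 
    e=[(b[0]+b[1])/2,(b[2]+b[3])/2] if np.linalg.norm(b[0]-b[1])<np.linalg.norm(b[1]-b[2]) else [(b[1]+b[2])/2,(b[3]+b[0])/2]
    return e
E
python3 - <<'E'
from h import *
for n in ("scene","top"):
    c=eyes.read_camera(n)
    for b in blobs(mask(c['image'],'red')):
        e=ends(b); p=[ray(c,u,z=.221) for u in e]; d=p[1]-p[0]
        print(n,'red',np.round(e,1).tolist(),'mid',np.round((p[0]+p[1])/2,4),'len',np.linalg.norm(d).round(4),'dir',np.degrees(np.arctan2(d[1],d[0])).round(1))
    for b in blobs(mask(c['image'],'or')):
        r=cv2.minAreaRect(b); print(n,'or',np.round(r[0],1),np.round(r[1],1),ray(c,r[0],z=.035).round(4))
        q=[ray(c,u,z=.035)[:2] for u in cv2.boxPoints(r)]; print(np.round([q[1]-q[0],q[2]-q[1]],3).tolist())
    if n=="top": cv2.imwrite("pics/crop.png",cv2.resize(c['image'][150:280,190:340,::-1],None,fx=4,fy=4))
s=read_state();print(R.from_rotvec(s['orientation']).as_matrix().round(3))
E
```

```text
scene red [[223.1999969482422, 233.39999389648438], [153.89999389648438, 263.20001220703125]] mid [ 0.4243 -0.1461  0.221 ] len 0.109 dir -89.0
scene red [[382.1000061035156, 171.3000030517578], [323.5, 187.0]] mid [0.4227 0.1489 0.221 ] len 0.1098 dir -99.6
scene or [500.1 456.9] [57.3 79. ] [0.8641 0.1187 0.035 ]
[[-0.024, 0.126], [0.072, 0.014]]
scene or [372.6 298.3] [43.3 71.2] [0.5456 0.1211 0.035 ]
[[0.023, 0.142], [0.088, -0.037]]
scene or [428.6 223.3] [27.5 51.7] [0.4517 0.3345 0.035 ]
[[0.001, 0.131], [0.071, -0.031]]
top red [[218.10000610351562, 242.6999969482422], [280.5, 255.8000030517578]] mid [0.4241 0.1481 0.221 ] len 0.109 dir -100.2
top red [[136.0, 249.89999389648438], [190.60000610351562, 253.6999969482422]] mid [0.4152 0.2939 0.221 ] len 0.0932 dir -92.2
top or [253.7 321.9] [54.6 35.8] [0.3043 0.153  0.035 ]
[[0.031, -0.064], [-0.098, -0.048]]
top or [163.5 251.8] [53.2 33.9] [0.4396 0.3423 0.035 ]
[[0.069, 0.001], [-0.004, -0.108]]
top or [272.6 209.2] [61.1 41.1] [0.535  0.1248 0.035 ]
[[0.085, -0.013], [-0.023, -0.125]]
top or [277.3  64.9] [34.5 55.2] [0.851  0.1277 0.035 ]
[[0.023, -0.117], [-0.078, -0.013]]
[[ 0.943  0.332 -0.   ]
 [ 0.332 -0.943  0.001]
 [ 0.    -0.001 -1.   ]]
```

View pics/crop.png

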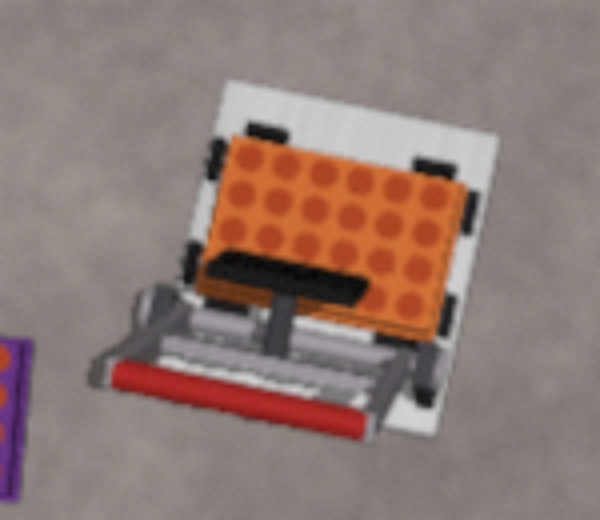

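The crop confirms it: an orange plate with an orange mat in its nest, with the red handle at crop (240,400) and the arm open. The handle's middle is at about (0.423, 0.149, 0.221), and the plate's x axis points about -10° in the world. I'll go up and across first.

{"op": "play_rows", "data": {"targets": [4,-2,-4,-7,8,-5,-8,-14,12,-7,-12,-21,16,-10,-12,-28,20,-12,-12,-35,24,-15,-12,-42,28,-17,-12,-49,30,-18,-12,-56], "grip": 5}}

```text
t: 0.87
tool_pos: [0.3896, -0.3339, 0.3365]
orientation: [2.479, 1.928, 0.0]
force: [0.4, -0.9, -0.3]
opening: 0.0508
gripper_force: 0.0
```

```bash
cat > go.py <<'E'
from h import *
import sys
def togo(target,yaw_y=-10.0):
    s=read_state();M=R.from_rotvec(s['orientation']).as_matrix()
    d=M.T@(np.array(target)-s['tool_pos']); a=np.degrees(np.arctan2(M[1,1],M[0,1]))
    print(round(s['t'],2),'pos',s['tool_pos'].round(4),'cm',(100*d).round(2),'roll',round(a-yaw_y,2),'q',s['q'].round(2),'F',s['force'].round(1),'z',M[:,2].round(4),'op',round(s['opening'],4),s['gripper_force'])
togo([float(v) for v in sys.argv[1:4]])
E
python3 go.py .4234 .1485 .32
```

```text
0.87 pos [ 0.3896 -0.3339  0.3365] cm [47.59 -8.61  1.61] roll -4.27 q [-0.81 -0.12  1.53 -0.    1.73 -0.56] F [ 0.4 -0.9 -0.3] z [ 8.e-04 -9.e-04 -1.e+00] op 0.0508 0.0
```

{"op": "play_rows", "data": {"targets": [4,-1,0,-4,8,-2,0,-4,12,-3,0,-4,16,-4,0,-4,20,-5,0,-4,24,-6,0,-4,28,-7,0,-4,32,-8,0,-4]}}

```text
t: 1.53
tool_pos: [0.3913, -0.0038, 0.3358]
orientation: [2.417, 2.006, 0.001]
force: [1.5, 0.2, 0.2]
opening: 0.0499
gripper_force: 0.0
```

{"op": "play_rows", "data": {"targets": [4,-1,0,0,7,-2,0,0,9,-3,0,0,9,-3,0,0,9,-3,0,0,9,-3,0,0,9,-3,0,0]}}

```text
t: 2.12
tool_pos: [0.3792, 0.0874, 0.3356]
orientation: [2.418, 2.005, -0.0]
force: [0.5, 0.1, -0.0]
opening: 0.0496
gripper_force: 0.0
```

```bash
python3 go.py .4234 .1485 .32; python3 - <<'E'
from h import *
s=read_state();c=eyes.read_camera('wrist')
W=np.eye(4);W[:3,:3]=R.from_rotvec(s['orientation']).as_matrix();W[:3,3]=s['tool_pos']
T=W@np.array(c['T_tool_cam'])
cv2.imwrite("pics/w1.png",c['image'][:,:,::-1])
for b in blobs(mask(c['image'],'red')):
    e=ends(b); p=[ray(c,u,T,.221) for u in e]; d=p[1]-p[0]
    print(np.round(e,1).tolist(),'mid',np.round((p[0]+p[1])/2,4),'len',np.linalg.norm(d).round(4),'dir',np.degrees(np.arctan2(d[1],d[0])).round(1))
E
```

```text
2.12 pos [0.3792 0.0874 0.3356] cm [6.83 3.22 1.56] roll -0.67 q [ 0.09 -0.47  1.81 -0.    1.8   0.28] F [ 0.5  0.1 -0. ] z [-1.e-04 -3.e-04 -1.e+00] op 0.0496 0.0
[[372.79998779296875, 60.900001525878906], [369.8999938964844, 220.10000610351562]] mid [0.4235 0.1478 0.221 ] len 0.1117 dir -100.0
```

View pics/w1.png

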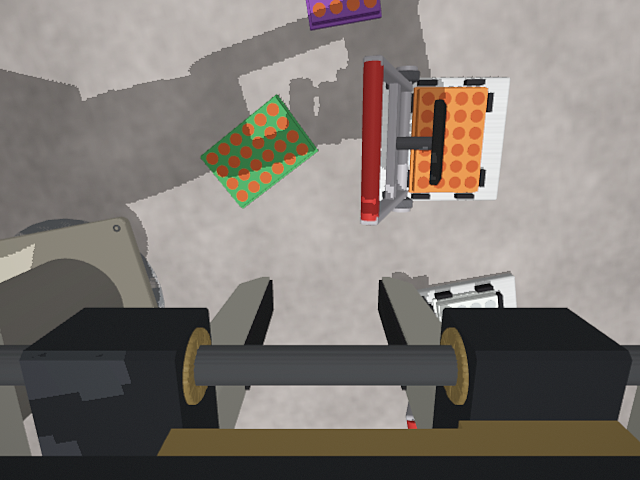

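The wrist view shows the red bar at columns 361-384, rows 60-220, which puts its middle at (0.4235, 0.148). That agrees with the earlier estimate. I'll move over it and descend.

{"op": "play_rows", "data": {"targets": [3,1.5,0,-0.7,5.5,2.8,1.5,-0.7,6.8,3.2,3,-0.7,6.8,3.2,5,-0.7,6.8,3.2,7,-0.7,6.8,3.2,8,-0.7,6.8,3.2,8,-0.7,6.8,3.2,8,-0.7]}}

```text
t: 2.83
tool_pos: [0.4229, 0.1485, 0.2558]
orientation: [-2.406, -2.02, 0.001]
force: [0.8, 0.5, -0.3]
opening: 0.05
gripper_force: 0.0
```

```bash
python3 go.py .4235 .148 .202
```

```text
2.83 pos [0.4229 0.1485 0.2558] cm [-0.04  0.07  5.38] roll 0.03 q [ 0.22 -0.3   1.83 -0.    1.62  0.4 ] F [ 0.8  0.5 -0.3] z [-7.e-04 -2.e-04 -1.e+00] op 0.05 0.0
```

{"op": "play_rows", "data": {"targets": [0,0.1,2,0,0,0.1,3.5,0,0,0.1,4.7,0,0,0.1,5.4,0,0,0.1,5.4,0,0,0.1,5.4,0]}}

```text
t: 3.33
tool_pos: [0.4241, 0.149, 0.2024]
orientation: [2.405, 2.021, 0.001]
force: [0.1, -1.0, 0.6]
opening: 0.0498
gripper_force: 0.0
```

{"op": "play_rows", "data": {"targets": [0,0,0,0,0,0,0,0,0,0,0,0,0,0,0,0,0,0,0,0,0,0,0,0,0,0,0,0,0,0,0,0], "grip": 0.8, "grip_force": 20}}

```text
t: 4.0
tool_pos: [0.4245, 0.149, 0.2019]
orientation: [2.404, 2.021, 0.002]
force: [4.5, 0.2, -1.3]
opening: 0.0133
gripper_force: 20.0
```

```bash
python3 go.py .4235 .148 .202; python3 - <<'E'
import numpy as np
t=np.linspace(0,1.92,21);f=lambda t:(15*np.sin(t-.35),15*np.cos(t-.35))
a=f(t);b=f(0)
for i in range(21):print(i,round(t[i],2),round(a[0][i]-b[0],2),round(b[1]-a[1][i],2))
E
```

```text
4.0 pos [0.4245 0.149  0.2019] cm [-0.12 -0.08 -0.01] roll 0.11 q [ 0.22 -0.28  1.91 -0.    1.51  0.4 ] F [ 4.5  0.2 -1.3] z [ 0.0015 -0.     -1.    ] op 0.0133 19.99678373336792
0 0.0 0.0 0.0
1 0.1 1.37 -0.43
2 0.19 2.78 -0.72
3 0.29 4.21 -0.88
4 0.38 5.65 -0.9
5 0.48 7.09 -0.78
6 0.58 8.5 -0.53
7 0.67 9.89 -0.14
8 0.77 11.23 0.38
9 0.86 12.52 1.03
10 0.96 13.74 1.8
11 1.06 14.88 2.68
12 1.15 15.92 3.66
13 1.25 16.87 4.74
14 1.34 17.72 5.91
15 1.44 18.44 7.15
16 1.54 19.05 8.46
17 1.63 19.52 9.82
18 1.73 19.87 11.22
19 1.82 20.07 12.64
20 1.92 20.14 14.08
```

The bar is gripped at a 13.3 mm opening. Now I'll swing it along the arc.

{"op": "play_rows", "data": {"targets": [0,0.7,-0.2,0,0,1.4,-0.4,0,0,2.1,-0.6,0,0,2.8,-0.7,0,0,3.5,-0.8,0,0,4.2,-0.9,0,0,4.9,-0.9,0,0,5.7,-0.9,0]}}

```text
t: 4.67
tool_pos: [0.4807, 0.1389, 0.2105]
orientation: [2.405, 2.021, -0.001]
force: [-2.2, -2.9, 2.7]
opening: 0.0135
gripper_force: 20.0
```

```bash
python3 go.py .48 .139 .211
```

```text
4.67 pos [0.4807 0.1389 0.2105] cm [ 0.   -0.07 -0.05] roll 0.1 q [ 0.18 -0.14  1.77 -0.    1.51  0.35] F [-2.2 -2.9  2.7] z [-4.e-04 -5.e-04 -1.e+00] op 0.0135 19.997028708457947
```

{"op": "play_rows", "data": {"targets": [0,1.4,0.1,0,0,2.8,0.4,0,0,4.2,0.8,0,0,5.5,1.3,0,0,6.8,1.9,0,0,8.0,2.7,0,0,9.2,3.6,0,0,10.2,4.6,0]}}

```text
t: 5.33
tool_pos: [0.5821, 0.1211, 0.164]
orientation: [2.404, 2.021, 0.0]
force: [-0.6, -2.0, 0.1]
opening: 0.0134
gripper_force: 20.0
```

```bash
python3 go.py .580 .122 .166
```

```text
5.33 pos [0.5821 0.1211 0.164 ] cm [ 0.05 -0.22 -0.2 ] roll 0.09 q [ 0.12  0.15  1.57 -0.    1.42  0.29] F [-0.6 -2.   0.1] z [ 8.e-04 -4.e-04 -1.e+00] op 0.0134 20.007103085517883
```

{"op": "play_rows", "data": {"targets": [0,1.0,1.1,0,0,1.8,2.2,0,0,2.5,3.5,0,0,3.1,4.8,0,0,3.6,6.1,0,0,4.0,7.5,0,0,4.2,8.9,0,0,4.2,9.8,0]}}

```text
t: 6.0
tool_pos: [0.6228, 0.1141, 0.0647]
orientation: [2.404, 2.021, 0.001]
force: [4.4, -4.9, -0.8]
opening: 0.0134
gripper_force: 20.0
```

{"op": "play_rows", "data": {"targets": [0,0,0.2,0,0,0,0.3,0,0,0,0.4,0,0,0,0.4,0]}}

```text
t: 6.33
tool_pos: [0.6228, 0.1142, 0.0621]
orientation: [2.404, 2.02, 0.002]
force: [2.9, -4.1, -1.7]
opening: 0.0129
gripper_force: 20.0
```

```bash
python3 go.py .622 .113 .061
```

```text
6.33 pos [0.6228 0.1142 0.0621] cm [-0.13 -0.06  0.11] roll 0.1 q [ 0.1   0.34  1.54 -0.    1.26  0.27] F [ 2.9 -4.1 -1.7] z [ 1.9e-03 -5.0e-04 -1.0e+00] op 0.0129 20.00268191099167
```

The arm is at its clamped height. I'll open the fingers so its own weight presses, and hold the pose.

{"op": "play_rows", "data": {"targets": [0,0,0,0,0,0,0,0,0,0,0,0,0,0,0,0,0,0,0,0,0,0,0,0,0,0,0,0,0,0,0,0], "grip": 3.5}}

```text
t: 7.0
tool_pos: [0.6219, 0.1146, 0.0628]
orientation: [2.405, 2.022, 0.0]
force: [-0.3, -0.5, -0.5]
opening: 0.035
gripper_force: 0.0
```

{"op": "play_rows", "data": {"targets": [0,0,0,0,0,0,0,0,0,0,0,0,0,0,0,0,0,0,0,0,0,0,0,0,0,0,0,0,0,0,0,0]}}

```text
t: 7.67
tool_pos: [0.6219, 0.1146, 0.0627]
orientation: [-2.405, -2.022, 0.0]
force: [-0.4, 0.7, 0.7]
opening: 0.0348
gripper_force: 0.0
```

```bash
python3 go.py .622 .113 .061; python3 - <<'E'
from h import *
c=eyes.read_camera("scene");cv2.imwrite("pics/s2.png",cv2.resize(c['image'][130:380,260:500,::-1],None,fx=2,fy=2))
E
```

```text
7.67 pos [0.6219 0.1146 0.0627] cm [-0.15  0.04  0.17] roll 0.11 q [ 0.1   0.34  1.54 -0.    1.26  0.27] F [-0.4  0.7  0.7] z [-1.e-04 -0.e+00 -1.e+00] op 0.0348 0.0
```

View pics/s2.png

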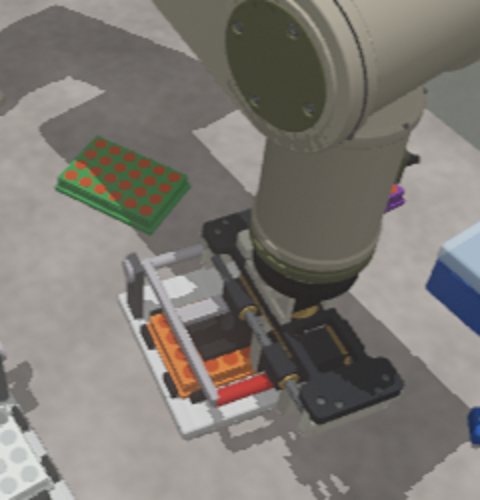

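The crop shows the arm level over the orange plate at crop (180,330), with the red bar at (245,388) between the open fingers. I'll keep holding.

{"op": "play_rows", "data": {"targets": [0,0,0,0,0,0,0,0,0,0,0,0,0,0,0,0,0,0,0,0,0,0,0,0,0,0,0,0,0,0,0,0]}}

```text
t: 8.38
tool_pos: [0.6219, 0.1146, 0.0627]
orientation: [-2.405, -2.022, -0.0]
force: [0.2, 0.5, -0.9]
opening: 0.0352
gripper_force: 0.0
```

{"op": "play_rows", "data": {"targets": [0,0,0,0,0,0,0,0,0,0,0,0,0,0,0,0,0,0,0,0,0,0,0,0,0,0,0,0,0,0,0,0]}}

```text
t: 9.05
tool_pos: [0.6219, 0.1146, 0.0627]
orientation: [-2.405, -2.022, -0.0]
force: [0.8, -0.2, 0.7]
opening: 0.0351
gripper_force: 0.0
```

{"op": "play_rows", "data": {"targets": [0,0,0,0,0,0,0,0,0,0,0,0,0,0,0,0,0,0,0,0,0,0,0,0,0,0,0,0,0,0,0,0]}}

```text
t: 9.72
tool_pos: [0.6219, 0.1146, 0.0627]
orientation: [-2.405, -2.022, 0.0]
force: [-0.2, 0.4, -0.4]
opening: 0.0353
gripper_force: 0.0
```

{"op": "play_rows", "data": {"targets": [0,0,0,0,0,0,0,0,0,0,0,0,0,0,0,0,0,0,0,0,0,0,0,0,0,0,0,0,0,0,0,0]}}

```text
t: 10.38
tool_pos: [0.6219, 0.1146, 0.0627]
orientation: [-2.405, -2.022, 0.0]
force: [0.5, -0.5, -1.1]
opening: 0.0348
gripper_force: 0.0
```

{"op": "play_rows", "data": {"targets": [0,0,0.1,0,0,0,0.1,0,0,0,0.1,0,0,0,0.1,0,0,0,0.1,0,0,0,0.1,0,0,0,0.1,0], "grip": 0.8, "grip_force": 20}}

```text
t: 10.97
tool_pos: [0.6229, 0.1144, 0.0621]
orientation: [2.404, 2.021, 0.002]
force: [5.3, -0.8, -2.1]
opening: 0.0131
gripper_force: 20.0
```

```bash
python3 go.py .622 .113 .061
```

```text
10.97 pos [0.6229 0.1144 0.0621] cm [-0.16 -0.06  0.11] roll 0.1 q [ 0.1   0.34  1.54 -0.    1.26  0.27] F [ 5.3 -0.8 -2.1] z [ 2.1e-03 -1.0e-04 -1.0e+00] op 0.0131 19.998053312301636
```

Held from 7.0 to 10.4 s, then regripped. Now I'll swing it back.

{"op": "play_rows", "data": {"targets": [0,0,-1.4,0,0,-0.2,-2.8,0,0,-0.6,-4.2,0,0,-1.1,-5.5,0,0,-1.7,-6.8,0,0,-2.4,-8.1,0,0,-3.2,-9.3,0,0,-4.2,-10.3,0]}}

```text
t: 11.63
tool_pos: [0.5838, 0.1215, 0.168]
orientation: [2.401, 2.017, 0.011]
force: [12.2, -1.8, 6.5]
opening: 0.0134
gripper_force: 20.0
```

```bash
python3 go.py .580 .122 .166
```

```text
11.63 pos [0.5838 0.1215 0.168 ] cm [-0.02 -0.38  0.2 ] roll 0.08 q [ 0.12  0.14  1.57 -0.    1.42  0.29] F [12.2 -1.8  6.5] z [ 8.7e-03  1.0e-04 -1.0e+00] op 0.0134 20.00485137104988
```

{"op": "play_rows", "data": {"targets": [0,-1.2,-0.7,0,0,-2.4,-1.6,0,0,-3.6,-2.4,0,0,-4.9,-3.0,0,0,-6.2,-3.5,0,0,-7.6,-3.9,0,0,-9.0,-4.2,0,0,-10.4,-4.3,0]}}

```text
t: 12.3
tool_pos: [0.481, 0.1404, 0.2128]
orientation: [2.401, 2.018, 0.015]
force: [3.0, 2.2, 14.4]
opening: 0.0134
gripper_force: 20.0
```

```bash
python3 go.py .48 .139 .211
```

```text
12.3 pos [0.481  0.1404 0.2128] cm [-0.16 -0.07  0.18] roll 0.1 q [ 0.18 -0.15  1.78  0.    1.5   0.35] F [ 3.   2.2 14.4] z [ 0.0104  0.0021 -0.9999] op 0.0134 20.003660023212433
```

{"op": "play_rows", "data": {"targets": [0,-1.2,-0.4,0,0,-2.6,-0.2,0,0,-4.0,0.1,0,0,-5.4,0.5,0,0,-5.6,0.5,0,0,-5.6,0.5,0]}}

```text
t: 12.8
tool_pos: [0.4247, 0.1499, 0.2035]
orientation: [2.402, 2.02, 0.009]
force: [12.2, 3.4, -5.6]
opening: 0.0132
gripper_force: 20.0
```

```bash
python3 go.py .4235 .148 .202
```

```text
12.8 pos [0.4247 0.1499 0.2035] cm [-0.21 -0.09  0.15] roll 0.13 q [ 0.23 -0.29  1.91 -0.    1.51  0.4 ] F [12.2  3.4 -5.6] z [ 0.0064  0.0013 -1.    ] op 0.0132 19.991313368082047
```

Back at the stop. I'll release and rise.

{"op": "play_rows", "data": {"targets": [0,0,0,0,0,0,0,0,0,0,0,0,0,0,0,0,0,0,0,0,0,0,0,0], "grip": 5}}

```text
t: 13.3
tool_pos: [0.4228, 0.1492, 0.2026]
orientation: [-2.405, -2.021, 0.001]
force: [-0.1, -0.8, 0.6]
opening: 0.0475
gripper_force: 0.0
```

{"op": "play_rows", "data": {"targets": [0,0,-1,0,0,0,-3,0,0,0,-6,0,0,0,-9,0,0,-3,-12,0,0,-6,-13,0,-3,-6,-13,0,-3,-6,-13,0]}}

```text
t: 13.97
tool_pos: [0.358, 0.1288, 0.3355]
orientation: [2.4, 2.022, 0.005]
force: [-0.0, 0.0, 0.1]
opening: 0.05
gripper_force: 0.0
```

```bash
python3 go.py .4235 .148 .202; python3 - <<'E'
from h import *
for n in ("scene",):
    c=eyes.read_camera(n)
    cv2.imwrite("pics/s3.png",c['image'][:,:,::-1])
    for k,z in(('red',.221),('or',.035)):
        for b in blobs(mask(c['image'],k)):
            r=cv2.minAreaRect(b);print(k,np.round(r[0],1),ray(c,r[0],z=z).round(4))
E
```

```text
13.97 pos [0.358  0.1288 0.3355] cm [ 3.    6.07 13.37] roll 0.23 q [ 0.21 -0.5   1.83 -0.    1.81  0.38] F [-0.   0.   0.1] z [ 4.3e-03 -6.0e-04 -1.0e+00] op 0.05 0.0
red [188.2 248. ] [ 0.4236 -0.1479  0.221 ]
red [352.8 179.2] [0.4227 0.1479 0.221 ]
or [500.1 456.9] [0.8641 0.1187 0.035 ]
or [372.6 298.3] [0.5456 0.1211 0.035 ]
or [428.6 223.3] [0.4517 0.3345 0.035 ]
or [313.3 214.7] [0.3014 0.1377 0.035 ]
```

View pics/s3.png

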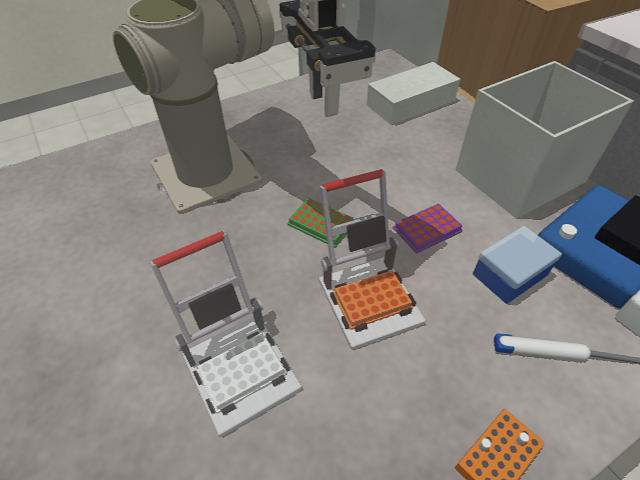

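The clamp is open (red bar at (353,179)), the plate is unmoved at (373,298), the other clamp is untouched, and the gripper is clear.

```bash
python3 -c "
from plant import workorder;print(workorder.close_job())"
```

```text
the job is handed in; nothing more can be done
None
```

The clamp was pressed on the orange plate for over three seconds, then swung back to its open stop and let go; the last picture showed the plate unmoved and the other clamp still open, and the job is handed in (hand-in returned no verdict).

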